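# Take the tab stop off the accessory rail

### The job

The flat metal accessory rail on the bar has two stops captive in its slot. Slide the one with the tall upright flat tab along the rail and out of the rail's open end, then lift it off and stand it upright on the black bar tray, ready for cleaning. Leave the stop with the low round knob where it is in the rail.

Things in the scene. Friction and masses are not known exactly. Their poses are not given: they have to be found in the camera images.
- rail: aluminium T-slot rail fixed to the worktop, 260 mm long (its y), 64 mm wide (x), 21 mm high; origin at the centre of its underside. Slot along y: floor 6 mm above the worktop, channel 38 mm wide and 10 mm high under lips with an 18 mm gap, lips' top at 21 mm. The +y end (y = +130 mm) is open; a black cap 30 mm high closes the -y end
- rail_open_end (a point): centre of the slot's floor at the open end of the rail, 130 mm from the rail's origin along +y; axes as the rail's
- tab_stop: stop to take off: 79 mm high, 0.11-0.21 kg, captive in the slot, slides freely. Origin: centre of its underside; z up, y along the rail. Foot 34 (x) x 40 (y) x 6 mm in the channel, 12 mm neck, plate 46 x 44 mm at 18-26 mm up, ledge to 32 mm, then the tab to grip: 40 mm wide (x), 14 mm thick (y), 32-79 mm up. The foot is clear of the rail when the origin is over 20 mm past the open end
- tab_grip (a point): centre of the tab of tab_stop, 58 mm above the underside of its foot; axes as the stop's
- knob_stop: the stop to leave alone: the same foot and plate but a low round knob, 28 mm across, 46 mm high in all; loose in the slot near the closed end. Origin at the centre of its underside, y along the rail
- bar_tray: black flat bar tray lying on the worktop (it does not move), 110 mm (x) by 200 mm (y), 14 mm high; origin at the centre of its underside. Its flat floor is 4 mm above the worktop, 102 x 192 mm inside a 4 mm thick rim
Not all that is in view belongs to the job. Leave any orange or red look-alike of the tab_stop alone.

How it is judged:
By the outcome, as a careful person would: the job done as asked, in the order asked, and still so for the second after the job is handed in, with the robot touching nothing.
It also fails if it takes over 35 s, if anything falls off the work surface, if the arm or the gripper's body presses on something with over 40 N, if the wrist force passes 120 N, or if a joint passes its speed limit or range.

### The arm

A 7-joint arm with a two-finger parallel gripper is mounted at the origin on a cart in front of the work surface, level with it; the furniture and walls round the work are solid. World frame = base frame: x ahead of the robot, y to its left, z up, the work surface at z = 0. Lengths are in m, angles in rad, forces in N, time in s.
With the tool pointing down it reaches from about 0.4 to 0.85 m from the base axis. Payload 4.5 kg.
Tool frame: the origin (TCP) lies at the centre of the arm's flange, where the gripper is bolted on; the fingertips stand nose_length ahead of it and the grasp point (between the pads) lies 147 mm ahead of it (nose_length is the distance from the TCP to the fingertips, in m); z points along the fingers, y is the line along which they close (so a half turn about z gives the same grasp; the last joint's range is limited). The gripper opens to 88 mm and grips with 3 to 60 N. Pads are 18 mm wide; open, the fingers measure 123 mm over their backs; the gripper's body (75 mm by 187 mm) begins 45 mm behind the grasp point.
Start: joints at [-1.174, 0.689, -0.195, 1.565, 0.157, 0.902, -0.215], TCP at [0.222, 0.584, 0.405] pointing down, gripper open.
Joint ranges: [-3.01, 3.01], [-0.46, 2.08], [-1.47, 1.51], [0.13, 2.56], [-1, 4.14], [0.04, 2.09], [-2.66, 2.66]. Speed limits (rad/s): [2.57, 2.57, 3.14, 3.14, 3.14, 3.14, 3.14].

### API

Orientations are given as a unit quaternion [x, y, z, w].
In Python, from plant import * gives the robot as it stands.
- The arm moves only by the tool play_rows, never from a script. Its argument "rows" is a list that holds one entry, the list of rows, each a list of 6 numbers: the shift along the tool's x, y, z normalised to -1 to 1, where 1 is 0.5 m, then the turn, a rotation vector about the tool's x, y, z normalised to -1 to 1, where 1 is 0.5 rad. A call has 1 to 20 rows; each row is the pose to reach, as a shift and turn from the pose commanded when the call began, along the tool's axes at that moment; what a row does not reach only later rows make up. A row lasts 1/12 s, in which the tool goes at most 41.7 mm and 7.16 degrees, less where a joint would pass 70% of its speed; a pose out of reach is approached as far as the arm can. A call with a number of a shift or a turn outside -1 to 1 is refused whole. A call with a gripper value outside its range is refused whole. "claw" is the closure, from 0 (fully open) to 1 (shut), set as the call begins (left out, the last holds). The fingers move at their own pace and stop on an object; "squeeze" is the grip in N (left out, the last holds). Time passes only in rows, so rows that repeat a pose let the fingers close. It gives the time, the measured TCP pose, the force, the opening and the grip force at its end, in the units of the state.
- get_state(): the state, without advancing time (a new reading comes with each control period).
- snapshot(name): name is "scene" or "side" or "wrist"; returns a dict with "pixels" (480x640x3 uint8, blue, green, red), "camera_matrix" (3x3 intrinsics, pixels), "world_to_cam" (4x4, takes a point from world to camera coordinates); the wrist camera has in their place "mount" (4x4, takes a point from camera to tool coordinates, whose origin is the TCP and whose axes are the flange's). Camera axes: x right, y down, z forward; pixel columns grow to the right and rows downward; lengths in m; the calibration is good to about 2 mm. The wrist camera is an equidistant fisheye: a pixel r from the principal point sees the ray r / f radians off the axis. A picture is of the moment at which its call begins: read the wrist's pose just before it. There is no depth.
- finish_job(): hands the job in; it is judged then, once.
The state is a dict: "clock": time; "q": joint angles; "qd": joint speeds; "joint_torque": joint torques, N m; "tool_pos": TCP position; "eef_rot": TCP orientation; "contact_force": force on the tool from outside, world axes, zero at the start; "moment": the same for the moment, N m; "opening": opening from 0.0 (shut) to 1.0 (fully open); "finger_force": force on a finger pad.
Only numpy, scipy, OpenCV 4.12 (cv2) and the standard library are available. Lean on these libraries where they do the work, as an engineer would, in place of code of your own. Each camera call takes 0.05 s, during which the arm holds its last target. There are 200 camera calls.

## Working session

There is one attempt and no reset: what is moved stays moved. The work goes in short steps, Python scripts to look and compute and a tool call to move; the robot and the scene stay as the last step left them, time stands still between calls to the robot, and variables do not carry over. Pictures are saved under pics/ and viewed, at most 10 in all, crops included, and the job is handed in when it is done.

Besides the shell and the picture viewer there is one more tool, called after "Call:" by a JSON object that holds its "method" and its "body", one argument or row to a line. play_rows: Moves the arm, as the interface text tells. Its arguments: {"type":"object","properties":{"rows":{"type":"array"},"claw":{"type":"number"},"squeeze":{"type":"number"}},"required":["rows"]}

```bash
mkdir -p pics; ls; python3 - <<'E'
from plant import *
import cv2,json,numpy as np
s=get_state();print({k:np.round(v,3).tolist() for k,v in s.items()})
import pickle
D={}
for n in ("scene","side","wrist"):
    d=snapshot(n);D[n]=d;cv2.imwrite(f"pics/{n}0.png",d["pixels"])
    print(n,{k:np.round(v,3).tolist() for k,v in d.items() if k!="pixels"})
pickle.dump((s,D),open("d0.pkl","wb"))
E
```

```text
pics
{'clock': 0.0, 'q': [-1.174, 0.69, -0.195, 1.566, 0.157, 0.902, -0.215], 'qd': [0.001, 0.001, 0.001, 0.0, -0.0, 0.0, 0.001], 'joint_torque': [0.001, -52.757, -1.266, -15.342, -0.052, 0.007, 0.0], 'tool_pos': [0.222, 0.584, 0.404], 'eef_rot': [0.18, 0.984, -0.001, -0.0], 'contact_force': [-0.276, -1.143, 0.047], 'moment': [-0.006, 0.028, 0.007], 'finger_force': 0.0, 'opening': 1.0}
scene {'camera_matrix': [[614.912, 0.0, 318.887], [0.0, 614.912, 234.229], [0.0, 0.0, 1.0]], 'world_to_cam': [[0.506, -0.863, -0.001, -0.227], [-0.636, -0.372, -0.676, 0.468], [0.583, 0.342, -0.737, 0.761], [0.0, 0.0, 0.0, 1.0]]}
side {'camera_matrix': [[504.488, 0.0, 326.251], [0.0, 504.488, 240.252], [0.0, 0.0, 1.0]], 'world_to_cam': [[-0.999, 0.05, -0.011, 0.587], [0.04, 0.63, -0.775, -0.018], [-0.032, -0.775, -0.632, 0.985], [0.0, 0.0, 0.0, 1.0]]}
wrist {'camera_matrix': [[371.648, 0.0, 318.685], [0.0, 371.648, 246.091], [0.0, 0.0, 1.0]], 'mount': [[0.0, -0.954, -0.298, 0.078], [1.0, 0.0, -0.0, -0.001], [0.0, -0.298, 0.954, 0.019], [0.0, 0.0, 0.0, 1.0]]}
```

View pics/scene0.png

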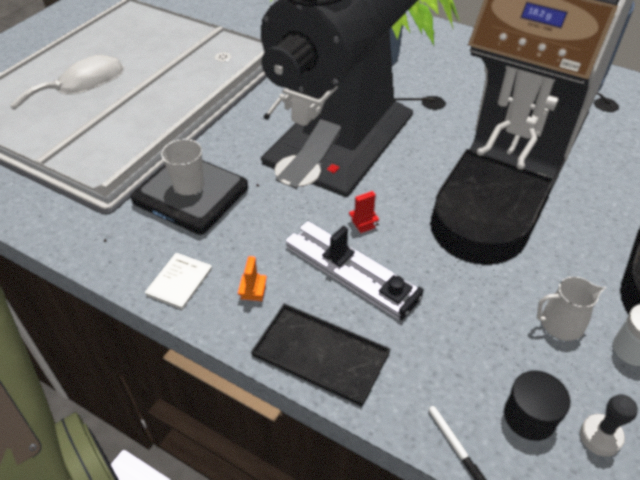

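View pics/side0.png

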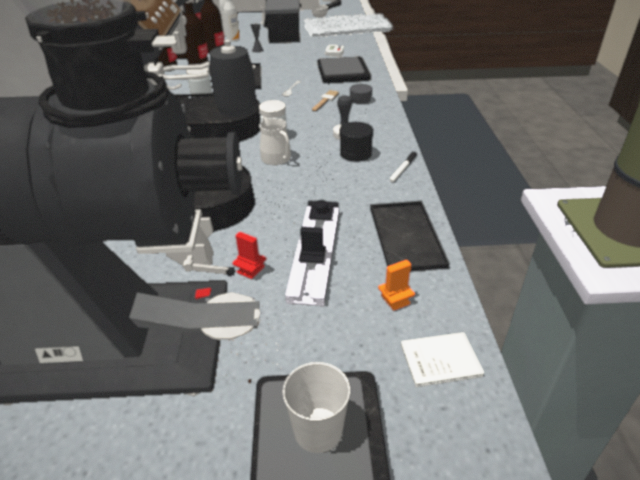

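```bash
python3 - <<'E'
import cv2
a=cv2.imread("pics/scene0.png")[185:375,240:440];b=cv2.imread("pics/side0.png")[190:310,275:455]
cv2.imwrite("pics/a.png",cv2.resize(a,None,fx=3,fy=3,interpolation=2));cv2.imwrite("pics/b.png",cv2.resize(b,None,fx=4,fy=4,interpolation=2))
E
```

```text
(no output)
```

View pics/a.png

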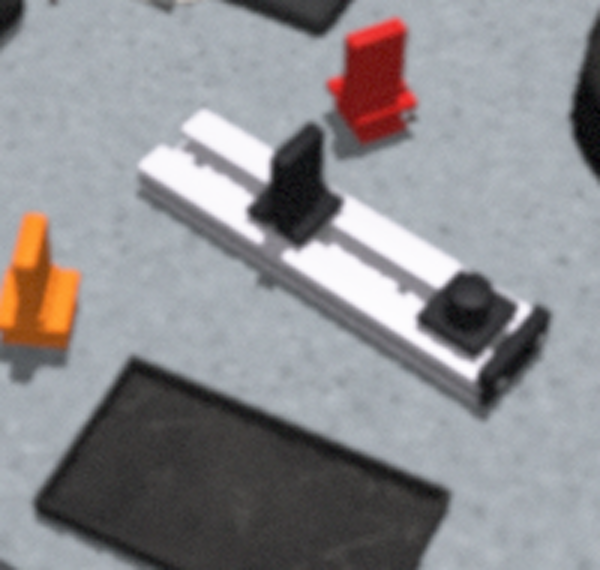

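View pics/b.png

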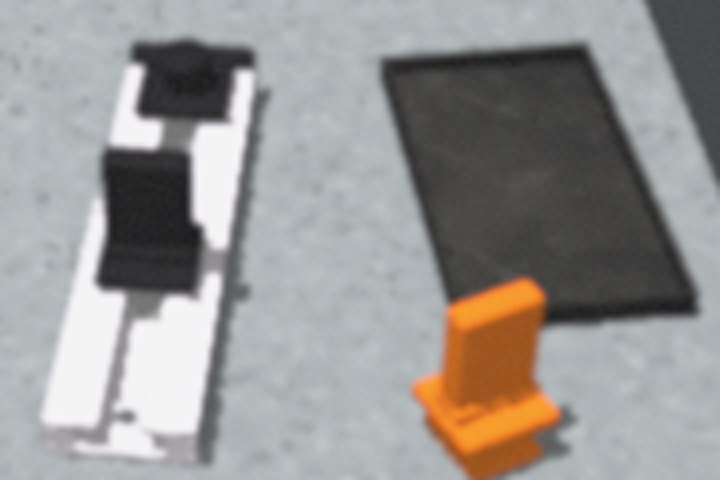

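The scene crop shows the black tab stop mid-rail (tab top about 300,143 in the crop). The rail's open end is at the upper left (corners 205,108 and 140,165), the capped knob end at the lower right, and the tray below. The side crop shows the tab top at about 147,153, the rail end corners at 45,420 and 205,435, and the tray to the right.

```bash
cat > h.py <<'E'
import numpy as np,cv2,pickle
from scipy.spatial.transform import Rotation as R
s0,D0=pickle.load(open("d0.pkl","rb"))
P={n:D0[n]["camera_matrix"]@D0[n]["world_to_cam"][:3] for n in("scene","side")}
def tri(a,b):
    X=cv2.triangulatePoints(P["scene"],P["side"],np.array(a,float).reshape(2,1),np.array(b,float).reshape(2,1))[:,0]
    X=X[:3]/X[3]; e=[]
    for n,p in(("scene",a),("side",b)):
        y=P[n]@np.r_[X,1]; e.append(np.hypot(*(y[:2]/y[2]-p)))
    return X,e
def onz(n,p,z):
    M=P[n]; A=M[:,:2]; H=np.c_[M[:,0],M[:,1],M[:,2]*z+M[:,3]]
    x=np.linalg.solve(H,[p[0],p[1],1]); return x[:2]/x[2]
E
python3 - <<'E'
from h import *
a=lambda u,v:(240+u/3-.33,185+v/3-.33); b=lambda u,v:(275+u/4-.37,190+v/4-.37)
for n,p,q in [("open+x",a(205,108),b(45,420)),("open-x",a(140,165),b(205,435)),("tabtop",a(300,143),b(147,152)),("tabtop+x",a(319,127),b(107,151)),("tabtop-x",a(281,165),b(188,154)),
 ("knob",a(470,285),b(187,58)),("tray+-",a(450,492),b(385,60)),("tray-+",a(38,500),b(695,295)),("tray--",(365,400),b(587,47))]:
    X,e=tri(p,q);print(n,X.round(4),np.round(e,2))
print("tray++ scene z14",onz("scene",a(135,360),.014))
E
```

```text
open+x [0.664  0.1522 0.0211] [0.83 1.44]
open-x [0.6003 0.1626 0.0204] [1.61 2.74]
tabtop [0.6167 0.0574 0.0846] [0.59 0.9 ]
tabtop+x [0.634  0.0543 0.0839] [0.67 1.02]
tabtop-x [0.5982 0.059  0.083 ] [0.15 0.22]
knob [ 0.5966 -0.0643  0.0493] [1.47 1.91]
tray+- [ 0.4915 -0.1071  0.0118] [0.85 1.  ]
tray-+ [0.3748 0.0834 0.0116] [0.6 0.8]
tray-- [ 0.3879 -0.1136  0.0126] [2.35 2.56]
tray++ scene z14 [0.47947733 0.08674169]
```

```bash
python3 - <<'E'
from h import *
import plant
print([x for x in dir(plant) if x[0]!='_'], getattr(plant,'nose_length',None))
for n,p,q in [("cup top",(183,150),(317,384)),("grinderknob",(280,60),(240,163)),("chute/dish",(298,172),(235,312)),("pf",(268,116),(140,245)),("base corner",(350,188),(213,388)),("red top",(367,197),(246,238))]:
    X,e=tri(p,q);print(n,X.round(3),np.round(e,1))
print("orange",onz("scene",(253,285),.02),onz("side",(398,290),.02))
M=R.from_quat(s0["eef_rot"]).as_matrix();t=s0["tool_pos"]
y=np.array([.156,.988,0]);y/=np.linalg.norm(y);T=np.c_[np.cross(y,[0,0,-1]),y,[0,0,-1]]
for g in [(.45,.05,.40),(.6167,.0574,.30)]:
    print("shift",(M.T@(np.array(g)-t)/.5).round(3))
print("rot",(R.from_matrix(M.T@T).as_rotvec()/.5).round(4), M.round(3))
E
```

```text
['Unreachable', 'finish_job', 'get_state', 'nose_length', 'snapshot'] 0.166
cup top [0.619 0.401 0.125] [0.8 2. ]
grinderknob [0.703 0.228 0.322] [4.  8.5]
chute/dish [0.738 0.22  0.058] [1.2 2.3]
pf [0.784 0.282 0.188] [22.8 49.2]
base corner [ 0.849  0.192 -0.099] [19.5 39.4]
red top [0.731 0.062 0.073] [1.  1.6]
orange [0.48361319 0.15512726] [0.47607257 0.15382816]
shift [-0.806 -0.837  0.009]
shift [-1.112 -0.704  0.209]
rot [-3.600e-03 -1.000e-04 -4.122e-01] [[-0.935  0.355 -0.001]
 [ 0.355  0.935 -0.002]
 [-0.    -0.002 -1.   ]]
```

Call:
{"method": "play_rows", "body": {
  "rows": [
    [[-0.2,-0.21,0,0,0,-0.1],[-0.3,-0.31,0,0,0,-0.2],[-0.36,-0.37,0,0,0,-0.3],[-0.42,-0.43,0,0,0,-0.4],[-0.48,-0.49,0,0,0,-0.412],[-0.54,-0.55,0,0,0,-0.412],[-0.6,-0.62,0,0,0,-0.412],[-0.66,-0.68,0,0,0,-0.412],[-0.72,-0.74,0,0,0,-0.412],[-0.77,-0.8,0,0,0,-0.412],[-0.8,-0.83,0.01,-0.0036,0,-0.412],[-0.806,-0.837,0.01,-0.0036,0,-0.412],[-0.806,-0.837,0.01,-0.0036,0,-0.412],[-0.806,-0.837,0.01,-0.0036,0,-0.412],[-0.806,-0.837,0.01,-0.0036,0,-0.412],[-0.806,-0.837,0.01,-0.0036,0,-0.412]]
  ],
  "claw": 0
}}

```text
clock: 1.48
tool_pos: [0.4506, 0.0475, 0.3994]
eef_rot: [0.082, 0.997, 0.001, 0.0]
contact_force: [-0.2, 0.6, -0.3]
opening: 1.0
finger_force: 0.0
```

```bash
python3 - <<'E'
from plant import *
import cv2,pickle
s=get_state();d=snapshot("wrist");pickle.dump((s,d),open("d1.pkl","wb"));cv2.imwrite("pics/w1.png",d["pixels"])
print(s["tool_pos"],s["eef_rot"])
E
```

```text
[0.45056435 0.04748128 0.3993861 ] [8.15847030e-02 9.96666257e-01 5.55199742e-04 2.07709026e-06]
```

View pics/w1.png

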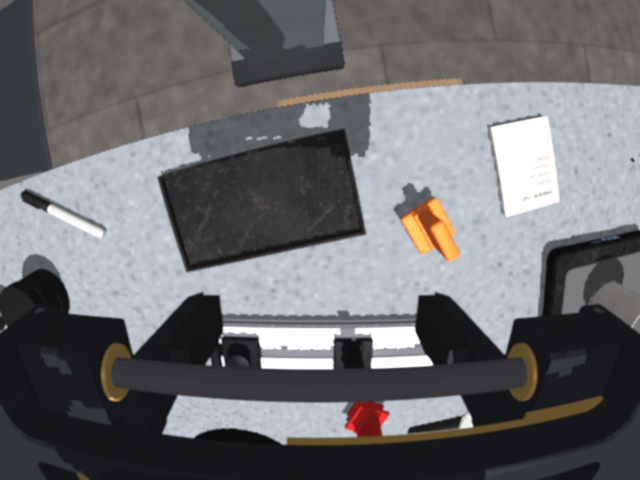

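The wrist view shows the tray corners at (160,178), (345,130), (365,233) and (188,270), and the rail partly hidden behind the gripper with the tab at about (352,345). I'll use this picture to check the tray and rail.

```bash
cat >> h.py <<'E'
def wray(s,d,p):
    K=d["camera_matrix"];v=(np.array(p)-K[:2,2])/K[0,0];r=np.hypot(*v)
    c=np.r_[v/r*np.sin(r),np.cos(r)];M=d["mount"];Rt=R.from_quat(s["eef_rot"]).as_matrix()
    return Rt@M[:3,3]+s["tool_pos"],Rt@M[:3,:3]@c
def wonz(s,d,p,z):
    o,v=wray(s,d,p);return (o+v*(z-o[2])/v[2])[:2]
def wproj(s,d,X):
    M=d["mount"];Rt=R.from_quat(s["eef_rot"]).as_matrix()
    c=M[:3,:3].T@(Rt.T@(np.array(X)-s["tool_pos"])-M[:3,3]);t=np.arctan2(np.hypot(c[0],c[1]),c[2])
    return d["camera_matrix"][:2,2]+d["camera_matrix"][0,0]*t*c[:2]/np.hypot(c[0],c[1])
E
python3 - <<'E'
from h import *
s,d=pickle.load(open("d1.pkl","rb"))
for p in [(160,178),(345,130),(365,233),(188,270)]: print(wonz(s,d,p,.014).round(4))
for X in [(.6167,.0574,.085),(.6153,.0504,.032),(.5966,-.0643,.052),(.632,.157,.021)]: print(wproj(s,d,X).round(0))
for p,q in [((285,68),(238,163)),((281,64),(238,155)),((276,72),(238,172))]: print("knob",tri(p,q))
M=R.from_quat(s["eef_rot"]).as_matrix()
print((M.T@(np.array([.617,.0565,.26])-s["tool_pos"])/.5).round(3))
i=d["pixels"][300:380,200:440];cv2.imwrite("pics/c.png",cv2.resize(i,None,fx=3,fy=3,interpolation=2))
E
```

```text
[ 0.3852 -0.1104]
[0.3737 0.086 ]
[0.4799 0.0908]
[ 0.4899 -0.1049]
[355. 387.]
[345. 358.]
[239. 367.]
[435. 349.]
knob (array([0.70388026, 0.21713373, 0.31257454]), [np.float64(2.231173406423308), np.float64(4.598892279218645)])
knob (array([0.70016094, 0.2205728 , 0.32281992]), [np.float64(1.0210311210327498), np.float64(2.1110984125994534)])
knob (array([0.70044764, 0.23098917, 0.30509452]), [np.float64(0.4509749787428793), np.float64(0.9437390848276639)])
[-0.326  0.072  0.279]
```

View pics/c.png

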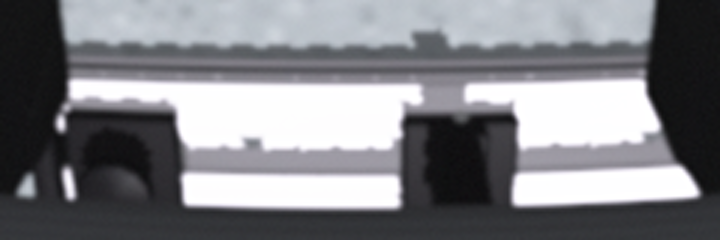

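Call:
{"method": "play_rows", "body": {
  "rows": [
    [[-0.08,0.02,0,0,0,0],[-0.16,0.035,0,0,0,0],[-0.24,0.055,0,0,0,0.01],[-0.3,0.067,0.05,0,0,0.01],[-0.326,0.072,0.12,0,0,0.01],[-0.326,0.072,0.18,0,0,0.01],[-0.326,0.072,0.22,0,0,0.01],[-0.326,0.072,0.25,0,0,0.01],[-0.326,0.072,0.25,0,0,0.01],[-0.326,0.072,0.25,0,0,0.01]]
  ]
}}

```text
clock: 2.37
tool_pos: [0.6161, 0.0628, 0.2744]
eef_rot: [0.079, 0.997, 0.001, -0.001]
contact_force: [0.0, -0.2, 0.7]
opening: 1.004
finger_force: 0.0
```

```bash
python3 - <<'E'
from plant import *
import cv2,pickle,numpy as np
s=get_state();d=snapshot("side");e=snapshot("scene");print(s["tool_pos"],s["eef_rot"])
cv2.imwrite("pics/s2.png",np.hstack([cv2.resize(d["pixels"][60:360,100:500],None,fx=1,fy=1),e["pixels"][60:360,180:560]]))
E
```

```text
[0.61609664 0.06277914 0.27440275] [ 7.91005738e-02  9.96865534e-01  1.26238432e-03 -7.83325382e-04]
```

View pics/s2.png

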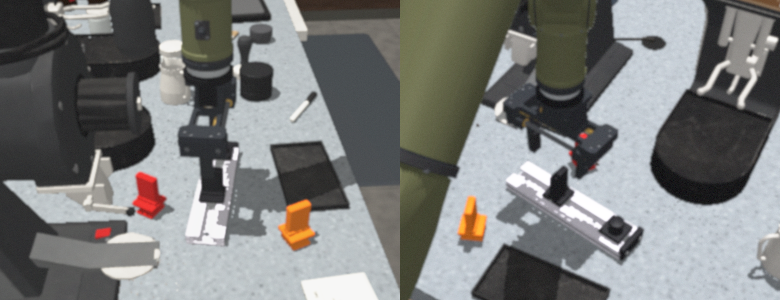

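Call:
{"method": "play_rows", "body": {
  "rows": [
    [[0.005,-0.005,0.05,0,0,0],[0.01,-0.01,0.09,0,0,0],[0.01,-0.01,0.12,0,0,0],[0.01,-0.01,0.127,0,0,0],[0.01,-0.01,0.127,0,0,0],[0.01,-0.01,0.127,0,0,0]]
  ]
}}

```text
clock: 2.97
tool_pos: [0.6117, 0.0569, 0.2127]
eef_rot: [0.081, 0.997, 0.001, 0.001]
contact_force: [0.1, -0.4, 0.0]
opening: 1.002
finger_force: 0.0
```

Call:
{"method": "play_rows", "body": {
  "rows": [
    [[0,0,0,0,0,0],[0,0,0,0,0,0],[0,0,0,0,0,0],[0,0,0,0,0,0],[0,0,0,0,0,0],[0,0,0,0,0,0],[0,0,0,0,0,0],[0,0,0,0,0,0],[0,0,0,0,0,0],[0,0,0,0,0,0]]
  ],
  "claw": 1,
  "squeeze": 35
}}

```text
clock: 3.8
tool_pos: [0.611, 0.0564, 0.2112]
eef_rot: [0.081, 0.997, 0.001, 0.0]
contact_force: [0.8, 0.5, -0.5]
opening: 0.267
finger_force: 0.0
```

Call:
{"method": "play_rows", "body": {
  "rows": [
    [[0,0,0,0,0,0],[0,0,0,0,0,0],[0,0,0,0,0,0],[0,0,0,0,0,0],[0,0,0,0,0,0],[0,0,0,0,0,0]]
  ]
}}

```text
clock: 4.3
tool_pos: [0.611, 0.0564, 0.2112]
eef_rot: [0.081, 0.997, 0.001, 0.0]
contact_force: [0.1, 0.7, -2.1]
opening: 0.155
finger_force: 35.0
```

```bash
python3 - <<'E'
from plant import *
s=get_state();print(s["opening"]*88,s["finger_force"],s["contact_force"],s["tool_pos"],s["eef_rot"])
E
```

```text
13.6096996088451 34.991907882504165 [ 0.13297357  0.73959378 -2.07720087] [0.61097958 0.05642108 0.21120813] [8.07629642e-02 9.96732906e-01 9.23019301e-04 7.84258237e-05]
```

Call:
{"method": "play_rows", "body": {
  "rows": [
    [[0,0.02,0,0,0,0],[0,0.04,0,0,0,0],[0,0.06,0,0,0,0],[0,0.08,0,0,0,0],[0,0.1,0,0,0,0],[0,0.12,0,0,0,0],[0,0.12,0,0,0,0],[0,0.12,0,0,0,0]]
  ]
}}

```text
clock: 4.97
tool_pos: [0.6206, 0.1168, 0.2113]
eef_rot: [0.08, 0.997, 0.001, 0.0]
contact_force: [0.5, -0.6, -1.1]
opening: 0.156
finger_force: 35.0
```

Call:
{"method": "play_rows", "body": {
  "rows": [
    [[0,0.02,0,0,0,0],[0,0.04,0,0,0,0],[0,0.06,0,0,0,0],[0,0.08,0,0,0,0],[0,0.1,0,0,0,0],[0,0.12,0,0,0,0],[0,0.135,0,0,0,0],[0,0.144,0,0,0,0],[0,0.144,0,0,0,0],[0,0.144,0,0,0,0]]
  ]
}}

```text
clock: 5.8
tool_pos: [0.6322, 0.1866, 0.2114]
eef_rot: [0.081, 0.997, 0.001, 0.0]
contact_force: [-0.5, -0.7, -1.7]
opening: 0.159
finger_force: 35.0
```

```bash
python3 - <<'E'
from plant import *
import cv2,pickle,numpy as np
d=snapshot("side");e=snapshot("scene")
cv2.imwrite("pics/s3.png",np.hstack([cv2.resize(d["pixels"][90:330,190:380],None,fx=2,fy=2),cv2.resize(e["pixels"][90:330,220:420],None,fx=2,fy=2)]))
E
```

```text
(no output)
```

View pics/s3.png

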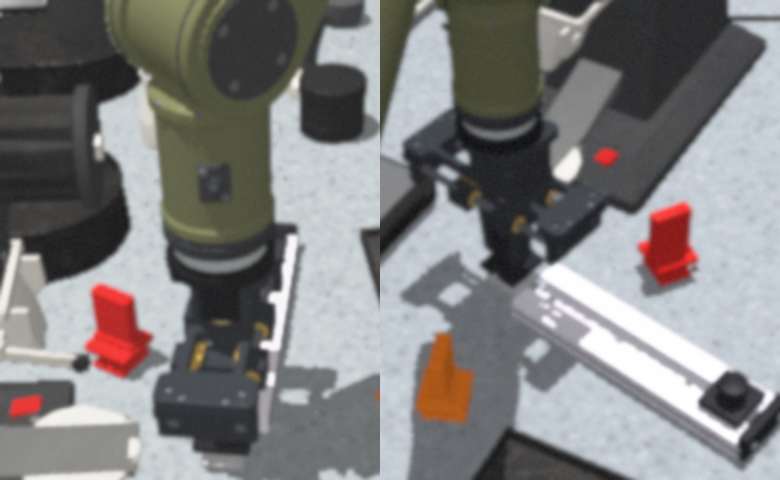

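Call:
{"method": "play_rows", "body": {
  "rows": [
    [[0,0.01,0,0,0,0],[0,0.016,0,0,0,0],[0,0.016,-0.006,0,0,0],[0,0.016,-0.014,0,0,0],[0,0.016,-0.02,0,0,0],[0,0.016,-0.02,0,0,0]]
  ]
}}

```text
clock: 6.4
tool_pos: [0.634, 0.1945, 0.2226]
eef_rot: [0.081, 0.997, 0.001, 0.001]
contact_force: [0.4, 0.6, -2.0]
opening: 0.157
finger_force: 35.0
```

Call:
{"method": "play_rows", "body": {
  "rows": [
    [[0.03,0,0,0,0,0],[0.07,0,-0.02,0,0,0],[0.1,0,-0.06,0,0,0],[0.11,0,-0.12,0,0,0],[0.12,-0.02,-0.16,0,0,0],[0.14,-0.06,-0.2,0,0,0],[0.17,-0.12,-0.2,0,0,0],[0.2,-0.18,-0.2,0,0,0],[0.23,-0.24,-0.2,0,0,0],[0.26,-0.3,-0.2,0,0,0],[0.28,-0.36,-0.2,0,0,0],[0.3,-0.41,-0.2,0,0,0],[0.32,-0.445,-0.2,0,0,0],[0.329,-0.465,-0.2,0,0,0],[0.329,-0.47,-0.2,0,0,0],[0.329,-0.47,-0.2,0,0,0],[0.329,-0.47,-0.2,0,0,0],[0.329,-0.47,-0.2,0,0,0]]
  ]
}}

```text
clock: 7.9
tool_pos: [0.4344, -0.0098, 0.3212]
eef_rot: [0.08, 0.997, 0.002, 0.001]
contact_force: [-0.2, 0.0, -2.1]
opening: 0.153
finger_force: 35.0
```

```bash
python3 - <<'E'
from plant import *
import cv2,pickle,numpy as np
s=get_state();print(s)
d=snapshot("side");e=snapshot("scene")
cv2.imwrite("pics/s4.png",np.hstack([cv2.resize(d["pixels"][90:330,270:460],None,fx=2,fy=2),cv2.resize(e["pixels"][190:430,220:420],None,fx=2,fy=2)]))
E
```

```text
{'clock': 7.9, 'q': array([ 0.06572403,  0.61415149, -0.2305604 ,  2.20298664,  0.37741155,
        0.35754688,  0.93199014]), 'qd': array([-0.00215906,  0.00148294,  0.00406829,  0.0048974 ,  0.00103869,
        0.00271991,  0.00185264]), 'joint_torque': array([ 3.57794501e-01, -4.10902905e+01, -9.24357176e-01, -6.56746030e+00,
       -2.78247797e-03,  6.94399257e-02, -1.21631794e-03]), 'tool_pos': array([ 0.43442423, -0.0097608 ,  0.32117843]), 'eef_rot': array([0.07980965, 0.99680825, 0.00161784, 0.00105777]), 'contact_force': array([-0.17920315,  0.00263656, -2.11066805]), 'moment': array([ 0.06541526,  0.05335156, -0.03415391]), 'finger_force': 34.99179328791797, 'opening': 0.15317284386496996}
```

View pics/s4.png

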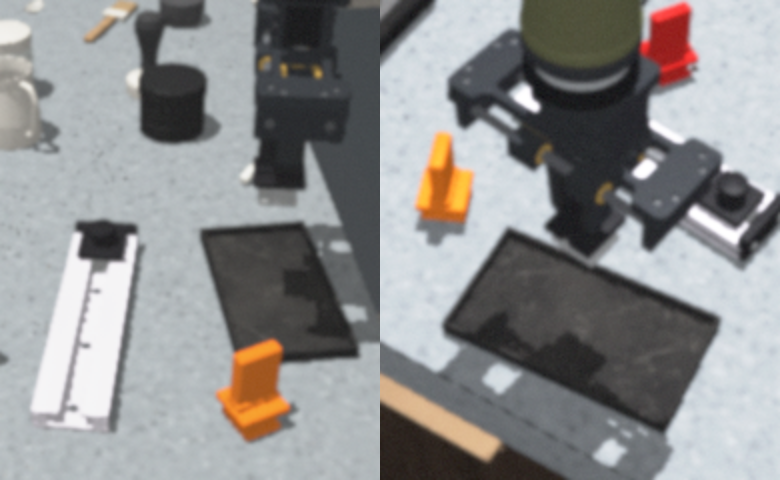

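The stop is held upright above the tray, and the knob stop hasn't moved from the rail's capped end. Next I lower it.

Call:
{"method": "play_rows", "body": {
  "rows": [
    [[0,0,0.04,0,0,0],[0,0,0.09,0,0,0],[0,0,0.14,0,0,0],[0,0,0.17,0,0,0],[0,0,0.19,0,0,0],[0,0,0.2,0,0,0],[0,0,0.208,0,0,0],[0,0,0.214,0,0,0],[0,0,0.219,0,0,0],[0,0,0.219,0,0,0],[0,0,0.219,0,0,0]]
  ]
}}

```text
clock: 8.92
tool_pos: [0.4339, -0.0104, 0.2116]
eef_rot: [0.08, 0.997, 0.001, 0.001]
contact_force: [0.8, -0.8, -1.0]
opening: 0.155
finger_force: 35.0
```

Call:
{"method": "play_rows", "body": {
  "rows": [
    [[0,0,0.002,0,0,0],[0,0,0.004,0,0,0],[0,0,0.005,0,0,0],[0,0,0.005,0,0,0],[0,0,0.005,0,0,0]]
  ]
}}

```text
clock: 9.33
tool_pos: [0.4338, -0.0106, 0.2093]
eef_rot: [0.081, 0.997, 0.001, 0.001]
contact_force: [0.3, -0.4, -2.2]
opening: 0.154
finger_force: 35.0
```

Call:
{"method": "play_rows", "body": {
  "rows": [
    [[0,0,0.001,0,0,0],[0,0,0.002,0,0,0],[0,0,0.003,0,0,0],[0,0,0.003,0,0,0],[0,0,0.003,0,0,0]]
  ]
}}

```text
clock: 9.75
tool_pos: [0.4335, -0.0107, 0.2091]
eef_rot: [0.081, 0.997, 0.001, 0.002]
contact_force: [-0.9, 0.4, 17.0]
opening: 0.154
finger_force: 35.0
```

Call:
{"method": "play_rows", "body": {
  "rows": [
    [[0,0,-0.001,0,0,0],[0,0,-0.002,0,0,0],[0,0,-0.002,0,0,0]]
  ]
}}

```text
clock: 10.0
tool_pos: [0.4337, -0.0107, 0.2091]
eef_rot: [0.081, 0.997, 0.001, 0.001]
contact_force: [-0.8, 0.6, 8.1]
opening: 0.158
finger_force: 35.0
```

Call:
{"method": "play_rows", "body": {
  "rows": [
    [[0,0,0,0,0,0],[0,0,0,0,0,0],[0,0,0,0,0,0],[0,0,0,0,0,0],[0,0,0,0,0,0],[0,0,0,0,0,0],[0,0,0,0,0,0],[0,0,0,0,0,0],[0,0,0,0,0,0],[0,0,0,0,0,0]]
  ],
  "claw": 0.3
}}

```text
clock: 10.83
tool_pos: [0.4334, -0.0109, 0.2086]
eef_rot: [0.081, 0.997, 0.001, 0.0]
contact_force: [-1.0, -1.4, 0.5]
opening: 0.699
finger_force: 0.0
```

Released. Next I go straight up and look.

Call:
{"method": "play_rows", "body": {
  "rows": [
    [[0,0,-0.03,0,0,0],[0,0,-0.08,0,0,0],[0,0,-0.14,0,0,0],[0,0,-0.21,0,0,0],[0,0,-0.28,0,0,0],[0,0,-0.34,0,0,0],[0,0,-0.36,0,0,0],[0,0,-0.36,0,0,0],[0,0,-0.36,0,0,0]]
  ]
}}

```text
clock: 11.58
tool_pos: [0.4331, -0.0116, 0.3886]
eef_rot: [0.081, 0.997, 0.001, 0.0]
contact_force: [-0.8, 0.3, -0.0]
opening: 0.695
finger_force: 0.0
```

```bash
python3 - <<'E'
from plant import *
import cv2,numpy as np
print(get_state()["tool_pos"])
d=snapshot("side");e=snapshot("scene")
cv2.imwrite("pics/s5.png",np.hstack([cv2.resize(d["pixels"][90:330,270:460],None,fx=2,fy=2),cv2.resize(e["pixels"][190:430,220:420],None,fx=2,fy=2)]))
E
```

```text
[ 0.43308449 -0.01162624  0.38857457]
```

View pics/s5.png

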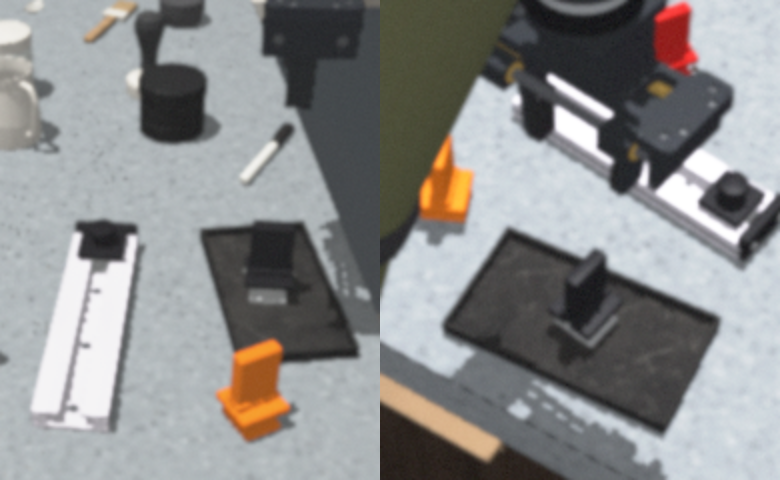

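The stop stands upright inside the tray (scene panel about 585,295), the knob stop is still in the rail, and the gripper is clear of everything.

```bash
python3 -c "
from plant import *
print(finish_job())"
```

```text
the job is handed in; nothing more can be done
None
```

The tab stop is out of the rail and standing upright on the bar tray, the knob stop is still in the rail, and I handed the job in at about 12 s; no verdict came back.

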